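# Put the batten away behind the bench dog

## Task

Put the batten away in the stock bay at the back of the bench: push it along the bench top with the fingertips, angle one end in behind the raised bench dog, then push the other end round until the batten lies flat against the bay's back rail, between the two end cheeks. Slide it all the way, never lifting it off the bench, leave the other things on the bench where they are, and finish with the hand clear.

Things in the scene. Friction and masses are not known exactly. Their poses are not given: they have to be found in the camera images.
- batten: pale beech batten, the piece to push, 280 mm long, 34 mm wide, 30 mm high, about 0.2 kg, lying loose and level on the bench in front of the bay. Origin at the centre of its underside (height 0); its y axis runs along its length towards the red-painted end, its x axis across its width, z up. At the start its y axis lies within 0.2 rad of the bay's y axis.
- batten_end_red (a point): centre of the batten's red-painted end face, at half its height (15 mm above the underside), 140 mm along the batten's +y
- batten_end_plain (a point): centre of the batten's plain end face, at half its height, 140 mm along the batten's -y
- bay: stock bay: dark oak rails 32 mm high fixed to the bench, open towards the robot and above, no floor (the batten slides on the bench top). Origin on the bench top at the middle of the back rail's front face; x points away from the robot (the bay's inside is at negative x), y to the left along the rail, which is 24 mm thick. Black discs in the bench at x = -75 mm are empty dog holes, no obstacle.
- cheek_left (a point): left end cheek: inner face, at its front edge, on the bench top (bay frame x = -64, y = +158 mm). The cheek is 24 mm thick and runs from here back to the back rail.
- cheek_right (a point): right end cheek: the same at bay frame x = -64, y = -158 mm; the cheeks are 316 mm apart inside
- dog_up: raised bench dog: fixed round steel post, 22 mm diameter, 45 mm high, in the mouth of the bay. Origin at its foot's centre, at x = -75 mm and y = +85 or -85 mm in the bay's frame (the side changes between starts); 64 mm are free between it and the back rail. From it to the farther cheek is 232 mm, shorter than the batten, which thus cannot go in square.
- dog_flush: the other bench dog, pushed down flush with the bench top at the mirrored place (y of the other sign); no obstacle. Origin at its centre, on the bench top.
- glue: bystander: yellow glue bottle with red cap, 56 mm diameter, 170 mm high, standing well to the left; origin at its underside's centre
- screw_jar: bystander: amber glass jar with steel cap, 68 mm diameter, 85 mm high, standing behind the bay; origin at its underside's centre
- tape: bystander: yellow and black tape measure, 62 x 34 mm, 62 mm high, standing behind the bay; origin at its underside's centre
- screwdriver: bystander: screwdriver lying to the right, near the robot; origin under its middle
- wrench: bystander: steel spanner lying to the left, near the robot; origin under its middle
- offcut: bystander: short pale beech offcut, 34 x 70 mm, 30 mm high, lying well to the left; not the batten; origin at its underside's centre
- plane: bystander: dark block plane, 50 x 160 mm, about 60 mm high, standing well to the right; origin at its underside's centre
Mind the look-alikes: they are no part of the job. Leave any orange or purple look-alike of the dog_up alone.

How it is judged:
On the way:
1. one end of the batten is behind the raised dog, inside the bay, while the other end is still out in front of the bay (((y of dog_up in the frame of bay above 0 m and y of batten_end_red in the frame of bay above 0.098 m and x of batten_end_red in the frame of bay above -0.06 m and x of batten_end_plain in the frame of bay below -0.06 m) or (y of dog_up in the frame of bay below 0 m and y of batten_end_plain in the frame of bay below -0.098 m and x of batten_end_plain in the frame of bay above -0.06 m and x of batten_end_red in the frame of bay below -0.06 m))), for 0.1 s.
At the end, for the whole second after the job is handed in: The batten lies at rest on the bench inside the bay, between the cheeks and behind the raised dog, red end still to the left, with its back face within 8 mm of the back rail at both ends (x of batten_end_red in the frame of bay between -0.025 and -0.012 m and x of batten_end_plain in the frame of bay between -0.025 and -0.012 m and y of batten_end_red in the frame of bay between 0 and 0.161 m and y of batten_end_plain in the frame of bay between -0.161 and 0 m and height (world z) of each of batten_end_red, batten_end_plain below 0.019 m and angle between batten's own z axis and vertical below 0.08 rad and linear speed of batten below 0.01 m/s and angular speed of batten below 0.05 rad/s); the robot touches nothing.
It fails at once if the batten is lifted: an end rises more than 12 mm off the bench, or it is tipped over by more than 17 degrees (height (world z) of any of batten_end_red, batten_end_plain above 0.027 m or angle between batten's own z axis and vertical above 0.3 rad).
It fails at once if a bystander (glue bottle, jar, tape measure, screwdriver, spanner, offcut or block plane) is moved more than 20 mm from its place (distance of any of glue, screw_jar, tape, screwdriver, wrench, offcut, plane from where it was at the start of the episode above 0.02 m).
It fails at once if the glue bottle, jar, tape measure or block plane is knocked over (angle between any of glue, screw_jar, tape, plane's own z axis and vertical above 0.5 rad).
It also fails if it takes over 64 s, if anything falls off the work surface, if the arm or the gripper's body presses on something with over 40 N, if the wrist force passes 120 N, or if a joint passes its speed limit or range.

## Robot

A 6-joint arm with a two-finger parallel gripper is mounted at the origin on the work surface. World frame = base frame: x ahead of the robot, y to its left, z up, the work surface at z = 0. Lengths are in m, angles in rad, forces in N, time in s.
With the tool pointing down it reaches from about 0.3 to 0.825 m from the base axis. Payload 5.4 kg.
Tool frame: the origin (TCP) lies at the very end of the fingers, on their centre line; the grasp point (between the pads) lies 19 mm behind it; z points along the fingers, y is the line along which they close (so a half turn about z gives the same grasp; the last joint's range is limited). The gripper opens to 92 mm and grips with 3 to 60 N. Pads are 20 mm wide; open, the fingers measure 128 mm over their backs; the gripper's body (75 mm by 189 mm) begins 69 mm behind the grasp point.
Start: joints at [1.077, 0.158, 1.597, -0, 1.386, -0.21], TCP at [0.161, 0.552, 0.215] pointing down, gripper open.
Joint ranges: [-2.91, 2.91], [-0.94, 2.29], [0.18, 2.7], [-1.29, 4.43], [0.17, 2.64], [-3, 3]. Speed limits (rad/s): [2.57, 2.57, 3.14, 3.14, 3.14, 3.14].

## Interface

Orientations are given as a 3x3 rotation matrix whose columns are the frame's x, y, z axes.
In Python, from rig import read_state, grab_frame, ctrl, look_for, place_of gives the robot as it stands. The module is installed in compiled form; this text tells all that it offers.
- The arm moves only by the tool carry_out, never from a script. Its argument "rows" is a list of rows, each a list of 2 entries, a list of its own where there are three numbers: the shift along the tool's x, y, z in m, then the turn, a rotation vector about the tool's x, y, z in rad. A call has 1 to 12 rows; each row shifts and turns the commanded pose from where the row before left it, along the tool's axes as they then stand; what a row does not reach is not made up. A row lasts 1/10 s, in which the tool goes at most 50 mm and 8.59 degrees, less where a joint would pass 70% of its speed; a pose out of reach is approached as far as the arm can. A call with a gripper value outside its range is refused whole. "gripper" is the opening, from 0 (shut) to 1 (fully open), set as the call begins (left out, the last holds). The fingers move at their own pace and stop on an object; "newtons" is the grip in N (left out, the last holds). Time passes only in rows, so rows that do not move let the fingers close. It gives the time, the measured TCP pose, the force, the opening and the grip force at its end, in the units of the state.
- read_state(): the state, without advancing time (a new reading comes with each control period).
- grab_frame(name): name is "scene" or "top" or "wrist"; returns a dict with "color" (400x640x3 uint8, red, green, blue), "depth" (400x640 float32, m along the optical axis (not along the pixel's ray), 0 where there is no reading), "intrinsics" (3x3 intrinsics, pixels), "rvec" (rotation vector, rad) and "tvec" (3), from world to camera coordinates, as OpenCV has them; the wrist camera has in their place "hand_eye" (4x4, takes a point from camera to tool coordinates, whose origin is the TCP and whose axes are the flange's). Camera axes: x right, y down, z forward; pixel columns grow to the right and rows downward; lengths in m; the calibration is good to about 2 mm. A picture is of the moment at which its call begins: read the wrist's pose just before it.
- ctrl.hand_in(): hands the job in; it is judged then, once.
Trained networks look in a picture, given as the dict that the camera call returned (one of the last four; its "shot" number tells which), for a name from the list of things; names that differ only in an ending like _2 or _b are one class to them, and where a whole thing is asked for, a point or a joint stands for the part that bears it (a point fixed in the world has none). Each returns a list of dicts, best first, with "score" (0 to 1); they miss things now and then, are a little off and sometimes report something else, mostly with a low value. They report only what shows in the picture. A call takes as long as a camera call. They do not tell look-alikes from the thing itself.
- look_for(target, picture): "box" ([left, top, right, bottom] in pixels, round what is visible of it).
- place_of(target, picture): "point" ([column, row] in pixels: a listed point, or the origin of a listed thing).
The state is a dict: "clock": time; "q": joint angles; "qvel": joint speeds; "joint_torque": joint torques, N m; "eef_pos": TCP position; "tool_rot": TCP orientation; "wrist_force": force on the tool from outside, world axes, zero at the start; "moment": the same for the moment, N m; "width": finger opening in m; "grasp_force": force on a finger pad.
Only numpy, scipy, OpenCV 4.12 (cv2) and the standard library are available. Lean on these libraries where they do the work, as an engineer would, in place of code of your own. Each camera call takes 0.05 s, during which the arm holds its last target. There are 200 camera calls.

## Working session

There is one attempt and no reset: what is moved stays moved. The work goes in short steps, Python scripts to look and compute and a tool call to move; the robot and the scene stay as the last step left them, time stands still between calls to the robot, and variables do not carry over. Pictures are saved under pics/ and viewed, at most 10 in all, crops included, and the job is handed in when it is done.

Besides the shell and the picture viewer there is one more tool, called after "Call:" as a command line: name --argument value ..., lists and objects as JSON in quotes. carry_out: Moves the arm, as the interface text tells. Its arguments: {"type":"object","properties":{"rows":{"type":"array","items":{"type":"array"}},"gripper":{"type":"number"},"newtons":{"type":"number"}},"required":["rows"]}

```bash
mkdir -p pics; cat > h.py <<'E'
import numpy as np, cv2
from rig import read_state, grab_frame, ctrl, look_for, place_of
def w(f,px,z=0.0):
    R,_=cv2.Rodrigues(np.array(f["rvec"],float)); t=np.array(f["tvec"],float).ravel()
    K=np.array(f["intrinsics"]); d=R.T@np.linalg.inv(K)@np.array([px[0],px[1],1.0]); c=-R.T@t
    return c+d*(z-c[2])/d[2]
def save(f,n,box=None,s=1):
    im=f["color"][:,:,::-1]
    if box: im=im[box[1]:box[3],box[0]:box[2]]
    cv2.imwrite("pics/"+n,cv2.resize(im,None,fx=s,fy=s))
E
python3 - <<'E'
from h import *
f=grab_frame("top"); save(f,"top0.png")
s=read_state(); print(s["clock"],s["eef_pos"],s["tool_rot"])
for n,z in [("batten",0),("batten_end_red",.015),("batten_end_plain",.015),("bay",0),("cheek_left",0),("cheek_right",0),("dog_up",0),("dog_flush",0),("glue",0),("offcut",0),("plane",0),("screwdriver",0),("wrench",0),("screw_jar",0),("tape",0)]:
    for r in place_of(n,f)[:3]: print(n,np.round(r["score"],2),np.round(r["point"],1),w(f,r["point"],z).round(4))
f=grab_frame("scene"); save(f,"scene0.png")
E
```

```text
0.05 [0.16073331 0.55143492 0.21363709] [[-9.60001546e-01  2.79993364e-01 -8.65021374e-04]
 [ 2.79994452e-01  9.60000229e-01 -1.63346962e-03]
 [ 3.73060063e-04 -1.81033455e-03 -9.99998292e-01]]
batten 0.77 [282.7 205.5] [0.5239 0.09   0.    ]
batten_end_red 0.59 [239.9 190.2] [0.5674 0.2224 0.015 ]
batten_end_plain 0.88 [328.5 217.1] [ 0.4907 -0.0536  0.015 ]
bay 0.6 [296.8 157.4] [0.6769 0.0499 0.    ]
cheek_left 0.65 [241.6 173.9] [0.6201 0.2217 0.    ]
cheek_right 0.74 [347.2 184.7] [ 0.5944 -0.1111  0.    ]
cheek_right 0.43 [447.8 273.1] [ 0.3247 -0.4313  0.    ]
cheek_right 0.42 [365.5 131.4] [ 0.766  -0.1662  0.    ]
dog_up 0.65 [351.6 231.6] [ 0.4473 -0.1276  0.    ]
dog_up 0.62 [315.4 130.8] [ 0.7636 -0.0068  0.    ]
dog_up 0.62 [178.  263.1] [0.3381 0.4079 0.    ]
dog_flush 0.54 [268.2 181.9] [0.597  0.1376 0.    ]
glue 0.77 [176.4 223.4] [0.4603 0.4182 0.    ]
offcut 0.72 [168.6 186.1] [0.576  0.4475 0.    ]
plane 0.67 [455.8 213.3] [ 0.5123 -0.456   0.    ]
screwdriver 0.56 [449.2 273.9] [ 0.3223 -0.4357  0.    ]
wrench 0.87 [178.7 261.4] [0.3433 0.406  0.    ]
screw_jar 0.94 [365.5 128.3] [ 0.776 -0.166  0.   ]
screw_jar 0.39 [281.  204.7] [0.5263 0.0954 0.    ]
tape 0.57 [274.2 123.8] [0.7824 0.1242 0.    ]
tape 0.51 [267.4 181. ] [0.5998 0.1402 0.    ]
```

View pics/top0.png

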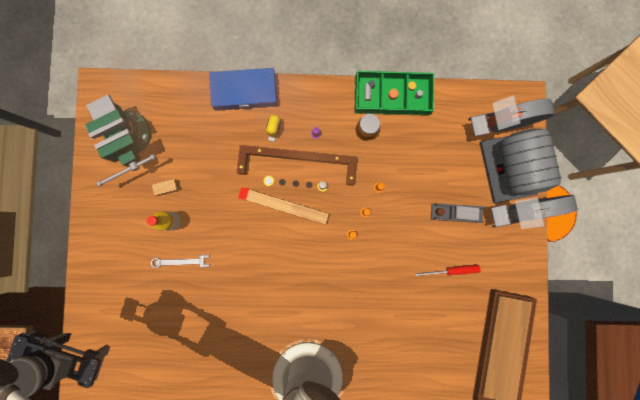

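View pics/scene0.png

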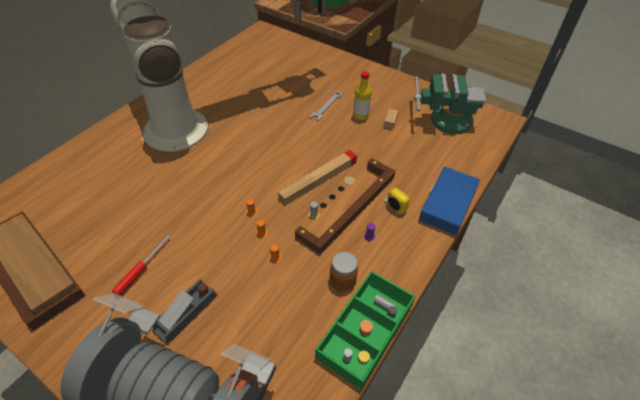

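The raised dog should be the grey steel post at (322,186). The orange posts at (351,235), (365,212) and (380,187) and the purple one at (316,131) are look-alikes. The pale disc at (268,181) is the flush dog. I'll confirm this in one crop.

```bash
python3 - <<'E'
from h import *
f=grab_frame("top"); save(f,"crop0.png",(228,135,388,245),5)
d=f["depth"]; print(np.array(f["intrinsics"]).round(1).tolist())
for n in ["batten","bay","dog_up","dog_flush"]:
    for r in look_for(n,f)[:4]: print(n,round(r["score"],2),np.round(r["box"],1))
E
```

```text
[[380.7, 0.0, 317.7], [0.0, 380.7, 202.4], [0.0, 0.0, 1.0]]
batten 0.62 [237.5 187.4 326.7 222.4]
batten 0.56 [151.2 256.  207.7 269. ]
bay 0.82 [236.3 146.7 358.9 189.3]
bay 0.34 [240.5 185.2 330.7 220.9]
dog_up 0.67 [314.1 127.8 322.2 137.1]
dog_up 0.52 [360.9 208.7 371.4 217.2]
dog_up 0.48 [320.  183.8 325.4 190.8]
dog_up 0.46 [373.3 181.7 381.8 193.6]
dog_flush 0.6 [263.5 180.2 273.5 184.6]
```

View pics/crop0.png

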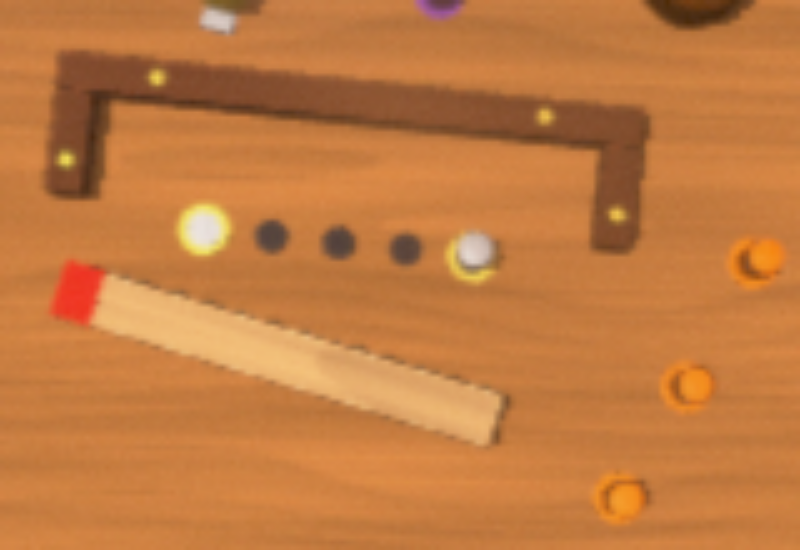

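```bash
cat >> h.py <<'E'
def batten(f,box=None):
    im=cv2.cvtColor(f["color"],cv2.COLOR_RGB2HSV).astype(int)
    im0=f["color"].astype(int)
    return im,im0
E
python3 - <<'E'
from h import *
f=grab_frame("top")
c=lambda x,y:(x/5+228-.4,y/5+135-.4)
P={n:w(f,c(*p),z) for n,p,z in [("flush",(204,229),0),("dogfoot",(472,256),0),("dogtop",(475,250),.045),("railL",(92,97),.032),("railR",(603,147),.032),("chL",(80,195),.032),("chR",(594,248),.032),("bTL",(70,261),.03),("bBL",(53,315),.03),("bTR",(505,398),.03),("bBR",(490,445),.03)]}
for k,v in P.items(): print(k,v.round(4))
ey=(P["flush"]-P["dogfoot"])[:2]; print("len",np.hypot(*ey)); ey/=np.hypot(*ey); 
print("yaw holes",np.arctan2(-ey[0],ey[1])); 
r=(P["railL"]-P["railR"])[:2]; print("rail len",np.hypot(*r),"yaw",np.arctan2(-r[0],r[1]))
ex=np.array([ey[1],-ey[0]]); mid=(P["flush"]+P["dogfoot"])[:2]/2; O=mid+.075*ex; print("O",O)
for k,v in P.items(): d=v[:2]-O; print(k,(d@ex).round(4),(d@ey).round(4))
im=f["color"].astype(int);print(im[205,275],im[203,240-228+228],im[175,300])
E
```

```text
flush [0.6018 0.1371 0.    ]
dogfoot [ 0.5889 -0.0317  0.    ]
dogtop [ 0.5881 -0.0322  0.045 ]
railL [0.6778 0.2044 0.032 ]
railR [ 0.655  -0.1099  0.032 ]
chL [0.6172 0.2097 0.032 ]
chR [ 0.5925 -0.1056  0.032 ]
bTL [0.5767 0.2148 0.03  ]
bBL [0.5434 0.224  0.03  ]
bTR [ 0.4992 -0.053   0.03  ]
bBR [ 0.4704 -0.0444  0.03  ]
len 0.16929259865748508
yaw holes -0.07589406412957055
rail len 0.31519665587230694 yaw -0.07214189579509318
O [0.67012037 0.04701303]
flush -0.075 0.0846
dogfoot -0.075 -0.0846
dogtop -0.0758 -0.0852
railL -0.0043 0.1576
railR -0.0031 -0.1576
chL -0.0651 0.1582
chR -0.0658 -0.158
bTL -0.1059 0.1602
bBL -0.1398 0.1669
bTR -0.1628 -0.1127
bBR -0.1923 -0.1063
[242 191 120] [203 127  61] [209 130  67]
```

```bash
cat >> h.py <<'E'
O=np.array([.669,.047]); yb=-.075
EX=np.array([np.cos(yb),np.sin(yb)]); EY=np.array([-np.sin(yb),np.cos(yb)])
def b2w(x,y): return O+x*EX+y*EY
def w2b(p): d=np.asarray(p)[:2]-O; return np.array([d@EX,d@EY])
def go(*pts, turn=0.):
    """pts: world (x,y,z) in turn; prints tool-axis shift of each leg after the turn about tool z"""
    s=read_state(); R=np.array(s["tool_rot"])@cv2.Rodrigues(np.array([0,0,float(turn)]))[0]; p=np.array(s["eef_pos"])
    print("t",round(s["clock"],2),"tcp",p.round(4),"yawy",np.arctan2(R[1,1],R[0,1]).round(4),"F",np.round(s["wrist_force"],1))
    for t in pts: print("leg",(R.T@(np.array(t)-p)).round(4)); p=np.array(t)
def fit(f):
    """batten pose from the top view: pale top + red, biggest blob near the bay"""
    h=cv2.cvtColor(f["color"],cv2.COLOR_RGB2HSV); rgb=f["color"].astype(int)
    pale=(rgb[:,:,0]>215)&(rgb[:,:,1]>165)&(rgb[:,:,2]<190)&(rgb[:,:,2]>85); red=(rgb[:,:,0]>190)&(rgb[:,:,1]<70)
    m=((pale|red)*255).astype(np.uint8); m[:130]=0; m[300:]=0; m[:,:185]=0; m[:,400:]=0
    m=cv2.morphologyEx(m,cv2.MORPH_OPEN,np.ones((3,3),np.uint8))
    cs,_=cv2.findContours(m,0,2); c=max(cs,key=cv2.contourArea)
    pts=np.array([w(f,p,.03)[:2] for p in c[:,0,:]]); r=cv2.minAreaRect((pts*1000).astype(np.float32))
    bx=cv2.boxPoints(r)/1000; e=sorted([(bx[i]+bx[(i+1)%4])/2 for i in range(4)],key=lambda q:np.hypot(*(q-np.mean(bx,0))))[2:]
    e.sort(key=lambda q:q[1]); u=(e[1]-e[0]); L=np.hypot(*u); u/=L; ctr=(e[0]+e[1])/2
    P,Rd=ctr-.14*u,ctr+.14*u
    print("size",np.round(r[1],0),"plain w",P.round(4),"b",w2b(P).round(4),"red w",Rd.round(4),"b",w2b(Rd).round(4),"th bay",round(np.arctan2(-u[0],u[1])-yb,3),"yaw u",round(np.arctan2(u[1],u[0]),3))
    return P,Rd,u
E
python3 - <<'E'
from h import *
P,Rd,u=fit(grab_frame("top"))
a=np.array([.4848,-.0487])-.038*np.array([.2705,.963])
go([*a,.2136],[*a,.014],turn=-.01)
E
```

```text
size [250.  31.] plain w [ 0.4817 -0.06  ] b [-0.1787 -0.1208] red w [0.5569 0.2097] b [-0.124   0.1538] th bay -0.197 yaw u 1.299
t 1.2 tcp [0.161  0.552  0.2146] yawy 1.297 F [ 0.2 -0.4  0.6]
leg [-0.4741 -0.5288  0.001 ]
leg [0.     0.     0.1996]
```

Call:
carry_out --gripper 0 --rows '[[[-0.03, -0.034, 0], [0, 0, -0.01]], [[-0.03, -0.034, 0], [0, 0, 0]], [[-0.03, -0.034, 0], [0, 0, 0]], [[-0.03, -0.034, 0], [0, 0, 0]], [[-0.03, -0.034, 0], [0, 0, 0]], [[-0.03, -0.034, 0], [0, 0, 0]], [[-0.03, -0.034, 0], [0, 0, 0]], [[-0.03, -0.034, 0], [0, 0, 0]], [[-0.03, -0.034, 0], [0, 0, 0]], [[-0.03, -0.034, 0], [0, 0, 0]], [[-0.03, -0.034, 0], [0, 0, 0]], [[-0.03, -0.034, 0], [0, 0, 0]]]'

```text
clock: 2.4
eef_pos: [0.3975, 0.0598, 0.215]
tool_rot: [[-0.963, 0.271, 0.001], [0.271, 0.963, 0.0], [-0.001, 0.0, -1.0]]
wrist_force: [0.6, 0.3, -0.0]
width: 0.0001
grasp_force: 0.0
```

Call:
carry_out --rows '[[[-0.03, -0.034, 0], [0, 0, 0]], [[-0.03, -0.034, 0], [0, 0, 0]], [[-0.03, -0.034, 0], [0, 0, 0]], [[-0.024, -0.019, 0.01], [0, 0, 0]], [[0, 0, 0.05], [0, 0, 0]], [[0, 0, 0], [0, 0, 0]]]'

```text
clock: 3.0
eef_pos: [0.4698, -0.0845, 0.1488]
tool_rot: [[-0.962, 0.272, -0.011], [0.272, 0.962, 0.005], [0.012, 0.002, -1.0]]
wrist_force: [-0.6, 0.1, -0.4]
width: 0.0001
grasp_force: 0.0
```

```bash
sed -i 's/red=(rgb\[:,:,0\]>190)&(rgb\[:,:,1\]<70)/red=(rgb[:,:,0]>130)\&(rgb[:,:,1]<90)\&(rgb[:,:,2]<80)\&(rgb[:,:,0]>2.2*rgb[:,:,1])/' h.py
python3 - <<'E'
from h import *
fit(grab_frame("top"))
a=np.array([.4848,-.0487])-.038*np.array([.2705,.963])
go([*a,.14],[*a,.014])
E
```

```text
size [190.  31.] plain w [ 0.4897 -0.0313] b [-0.1729 -0.0915] red w [0.5649 0.2384] b [-0.1181  0.1831] th bay -0.197 yaw u 1.299
t 3.05 tcp [ 0.4714 -0.0847  0.1519] yawy 1.2965 F [0.3 0.1 0.2]
leg [-0.0032  0.0003  0.0119]
leg [-0.0009 -0.0002  0.126 ]
```

Call:
carry_out --rows '[[[-0.003, 0, 0.035], [0, 0, 0]], [[0, 0, 0.035], [0, 0, 0]], [[0, 0, 0.035], [0, 0, 0]], [[0, 0, 0.033], [0, 0, 0]], [[0, 0, 0], [0, 0, 0]], [[0, 0.005, 0], [0, 0, 0]], [[0, 0.005, 0], [0, 0, 0]], [[0, 0.005, 0], [0, 0, 0]], [[0, 0.005, 0], [0, 0, 0]], [[0, 0.005, 0], [0, 0, 0]], [[0, 0.005, 0], [0, 0, 0]]]'

```text
clock: 4.15
eef_pos: [0.4855, -0.0577, 0.0172]
tool_rot: [[-0.963, 0.27, 0.001], [0.27, 0.963, -0.001], [-0.001, -0.001, -1.0]]
wrist_force: [-0.3, -3.4, 2.2]
width: 0.0002
grasp_force: 1.3
```

Call:
carry_out --rows '[[[0, 0.007, 0], [0, 0, 0]], [[0, 0.007, 0], [0, 0, 0]], [[0, 0.007, 0], [0, 0, 0]], [[0, 0.007, 0], [0, 0, 0]], [[0, 0.007, 0], [0, 0, 0]], [[0, 0.007, 0], [0, 0, 0]], [[0, 0.007, 0], [0, 0, 0]], [[0, 0.007, 0], [0, 0, 0]], [[0, 0.007, 0], [0, 0, 0]], [[0, 0.007, 0], [0, 0, 0]], [[0, 0.007, 0], [0, 0, 0]], [[0, 0, 0], [0, 0, 0]]]'

```text
clock: 5.35
eef_pos: [0.5056, 0.0178, 0.0163]
tool_rot: [[-0.963, 0.27, -0.0], [0.27, 0.963, 0.001], [0.001, 0.001, -1.0]]
wrist_force: [-0.2, 0.1, 1.0]
width: 0.0002
grasp_force: 0.0
```

```bash
python3 - <<'E'
from h import *
f=grab_frame("top");fit(f); go(); save(f,"t1.png",(208,130,368,250),4)
for n in ["batten_end_red","batten_end_plain"]:
    for r in place_of(n,f)[:1]: print(n,r["score"],w(f,r["point"],.015))
E
```

```text
size [155.  31.] plain w [0.516  0.0658] b [-0.154   0.0073] red w [0.5901 0.3358] b [-0.1003  0.2821] th bay -0.193 yaw u 1.303
t 5.4 tcp [0.5054 0.0174 0.0162] yawy 1.2976 F [ 0.4 -0.2 -0.8]
batten_end_red 0.89 [0.58909586 0.29993748 0.015     ]
```

View pics/t1.png

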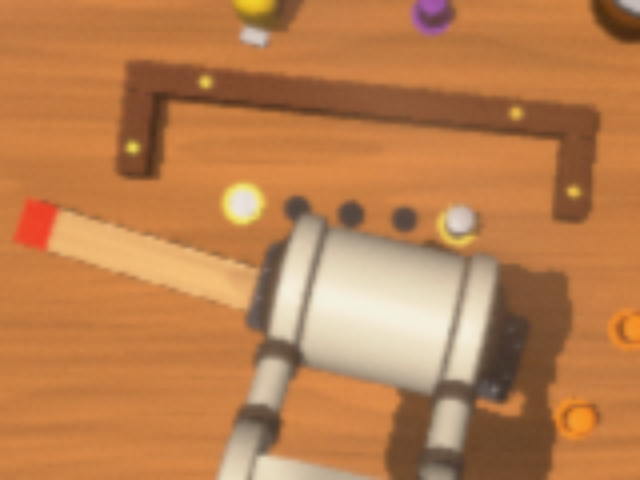

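```bash
python3 - <<'E'
from h import *
f=grab_frame("top"); print(f["color"][184:188,214:222].tolist())
s=read_state(); p=np.array(s["eef_pos"]); u=np.array([.27,.963]); a=p[:2]-.015*u
t=b2w(-.0703,.224); print(t)
go([*a,.0162],[*a,.1],[*t,.1],[*t,.014])
E
```

```text
[[[233, 70, 42], [234, 67, 40], [233, 67, 39], [234, 67, 43], [234, 63, 39], [235, 64, 38], [235, 70, 45], [233, 96, 60]], [[236, 69, 42], [235, 68, 41], [236, 67, 41], [235, 68, 42], [235, 66, 43], [234, 67, 39], [234, 73, 45], [226, 114, 74]], [[237, 70, 44], [237, 70, 41], [237, 69, 41], [237, 68, 39], [237, 67, 43], [235, 64, 39], [236, 81, 51], [235, 138, 86]], [[236, 68, 41], [236, 67, 42], [237, 69, 43], [237, 69, 41], [237, 64, 38], [239, 71, 49], [237, 97, 65], [235, 156, 99]]]
[0.61568188 0.27563785]
t 5.55 tcp [0.5053 0.0167 0.0162] yawy 1.2968 F [ 0.1 -0.2 -0.6]
leg [-0.    -0.015  0.   ]
leg [ 0.0001  0.     -0.0838]
leg [-0.0362  0.2941  0.    ]
leg [-0.0001 -0.      0.086 ]
```

Call:
carry_out --rows '[[[0, -0.015, 0], [0, 0, 0]], [[0, 0, -0.042], [0, 0, 0]], [[0, 0, -0.042], [0, 0, 0]], [[-0.006, 0.042, 0], [0, 0, 0]], [[-0.006, 0.042, 0], [0, 0, 0]], [[-0.006, 0.042, 0], [0, 0, 0]], [[-0.006, 0.042, 0], [0, 0, 0]], [[-0.006, 0.042, 0], [0, 0, 0]], [[-0.006, 0.042, 0], [0, 0, 0]], [[0, 0.042, 0], [0, 0, 0]], [[0, 0, 0], [0, 0, 0]], [[0, 0, 0], [0, 0, 0]]]'

```text
clock: 6.75
eef_pos: [0.6154, 0.2757, 0.0998]
tool_rot: [[-0.963, 0.269, -0.001], [0.269, 0.963, -0.001], [0.001, -0.001, -1.0]]
wrist_force: [-0.5, -0.4, -0.2]
width: 0.0004
grasp_force: 0.0
```

```bash
sed -i 's/    m=cv2.morphologyEx(m,cv2.MORPH_OPEN/    m=cv2.morphologyEx(m,cv2.MORPH_CLOSE,np.ones((5,5),np.uint8)); m=cv2.morphologyEx(m,cv2.MORPH_OPEN/' h.py; python3 - <<'E'
from h import *
f=grab_frame("top"); fit(f); save(f,"t2.png",(208,130,368,250),4)
t=b2w(-.0703,.224); go([*t,.1],[*t,.014])
E
```

```text
size [76. 34.] plain w [0.5306 0.1327] b [-0.1445  0.0751] red w [0.6128 0.4003] b [-0.0825  0.3481] th bay -0.223 yaw u 1.273
t 6.8 tcp [0.6154 0.2748 0.1   ] yawy 1.297 F [0.3 0.  0.7]
leg [-0.      0.0009  0.    ]
leg [-0.0001  0.0001  0.086 ]
```

View pics/t2.png

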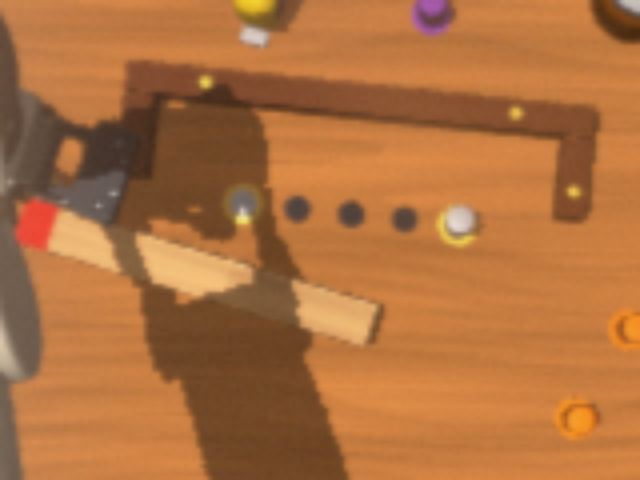

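Call:
carry_out --rows '[[[0, 0, 0.03], [0, 0, 0]], [[0, 0, 0.03], [0, 0, 0]], [[0, 0, 0.026], [0, 0, 0]], [[0.005, 0, 0], [0, 0, 0]], [[0.005, 0, 0], [0, 0, 0]], [[0.006, 0, 0], [0, 0, -0.033]], [[0.006, 0, 0], [0, 0, -0.033]], [[0.006, 0, 0], [0, 0, -0.033]], [[0.006, 0, 0], [0, 0, -0.033]], [[0.006, 0, 0], [0, 0, -0.033]], [[0.006, 0, 0], [0, 0, -0.033]], [[0.006, 0, 0], [0, 0, -0.033]]]'

```text
clock: 8.0
eef_pos: [0.5644, 0.2855, 0.0146]
tool_rot: [[-0.999, 0.04, 0.0], [0.04, 0.999, 0.0], [-0.0, 0.0, -1.0]]
wrist_force: [0.6, 0.4, 0.9]
width: 0.0004
grasp_force: 0.4
```

Call:
carry_out --rows '[[[0.006, 0, 0], [0, 0, -0.033]], [[0.006, 0, 0], [0, 0, -0.033]], [[0.003, 0, 0], [0, 0, 0]], [[0, 0, 0], [0, 0, 0]], [[-0.015, 0, 0], [0, 0, 0]], [[0, 0, -0.042], [0, 0, 0]], [[0, 0, -0.042], [0, 0, 0]], [[-0.04, 0, 0], [0, 0, 0]], [[-0.04, 0, 0], [0, 0, 0]], [[0, 0, 0], [0, 0, 0]]]'

```text
clock: 9.0
eef_pos: [0.6483, 0.2867, 0.0977]
tool_rot: [[-1.0, -0.021, 0.002], [-0.021, 1.0, -0.0], [-0.002, -0.0, -1.0]]
wrist_force: [-0.9, 0.1, -0.5]
width: 0.0005
grasp_force: 0.0
```

```bash
python3 - <<'E'
from h import *
f=grab_frame("top"); fit(f); save(f,"t3.png",(208,130,368,250),4); go()
E
```

```text
size [34. 73.] plain w [0.5247 0.1232] b [-0.1496  0.0651] red w [0.5181 0.4031] b [-0.1772  0.3438] th bay 0.099 yaw u 1.594
t 9.05 tcp [0.646  0.2871 0.0973] yawy 1.5924 F [-0.2 -0.2 -0.2]
```

View pics/t3.png

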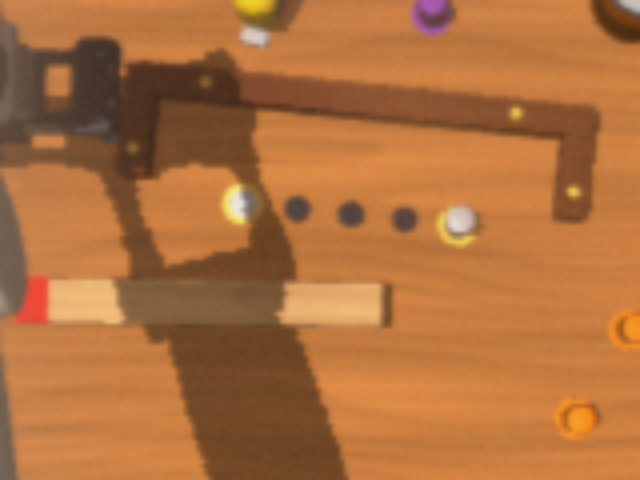

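```bash
python3 - <<'E'
from h import *
f=grab_frame("top"); P=w(f,(208+382/4-.4,130+304.5/4-.4),.03)[:2]; th=.02
u=np.array([-np.sin(th),np.cos(th)]); C=P+.14*u; print("P",P,w2b(P),"C",w2b(C),"red",w2b(P+.28*u))
n=np.array([u[1],-u[0]])
cor=C+.062*u
for t in (.4,.45): 
    t2=t+yb; u2=np.array([-np.sin(t2),np.cos(t2)]); E=cor-.202*u2; e=w2b(E); nb=np.array([np.cos(t),np.sin(t)]); print(t,"E",e,"n.E",nb@e,"want",nb@np.array([-.025,-.12]))
t=P+.02*u-.037*n; q=np.array(read_state()["eef_pos"]); print(t)
go([q[0],q[1],.1],[*t,.1],[*t,.014])
E
```

```text
P [0.52331314 0.02554854] [-0.14366996 -0.03230743] C [-0.15694996  0.10706129] red [-0.17022996  0.24643002]
0.4 E [-0.0841686  -0.01727259] n.E -0.08425067884265453 want -0.06975672592711019
0.45 E [-0.07496807 -0.01310859] n.E -0.07320656244854673 want -0.07470704165216455
[0.48592057 0.04480459]
t 9.1 tcp [0.6446 0.2874 0.0974] yawy 1.5932 F [0.  0.6 1. ]
leg [ 0.     -0.     -0.0026]
leg [ 0.1641 -0.239   0.0004]
leg [-0.0002  0.      0.086 ]
```

Call:
carry_out --rows '[[[0.0234, -0.0342, 0], [0, 0, 0]], [[0.0234, -0.0342, 0], [0, 0, 0]], [[0.0234, -0.0342, 0], [0, 0, 0]], [[0.0234, -0.0342, 0], [0, 0, 0]], [[0.0234, -0.0342, 0], [0, 0, 0]], [[0.0234, -0.0342, 0], [0, 0, 0]], [[0.0234, -0.0342, 0], [0, 0, 0]], [[0, 0, 0], [0, 0, 0]], [[0, 0, 0.03], [0, 0, 0]], [[0, 0, 0.03], [0, 0, 0]], [[0, 0, 0.023], [0, 0, 0]], [[-0.005, 0, 0], [0, 0, 0]]]'

```text
clock: 10.3
eef_pos: [0.4874, 0.0462, 0.0124]
tool_rot: [[-1.0, -0.024, -0.008], [-0.024, 1.0, 0.001], [0.008, 0.002, -1.0]]
wrist_force: [-0.6, 1.6, 0.8]
width: 0.0008
grasp_force: 0.0
```

Call:
carry_out --rows '[[[-0.005, 0, 0], [0, 0, 0]], [[-0.006, 0, 0], [0, 0, -0.033]], [[-0.006, 0, 0], [0, 0, -0.033]], [[-0.006, 0, 0], [0, 0, -0.033]], [[-0.006, 0, 0], [0, 0, -0.033]], [[-0.006, 0, 0], [0, 0, -0.033]], [[-0.006, 0, 0], [0, 0, -0.033]], [[-0.006, 0, 0], [0, 0, -0.033]], [[-0.006, 0, 0], [0, 0, -0.033]], [[-0.006, 0, 0], [0, 0, -0.033]], [[-0.006, 0, 0], [0, 0, -0.033]], [[0, 0, 0], [0, 0, 0]]]'

```text
clock: 11.5
eef_pos: [0.5565, 0.0554, 0.0157]
tool_rot: [[-0.938, -0.347, 0.001], [-0.347, 0.938, 0.0], [-0.001, -0.0, -1.0]]
wrist_force: [-0.1, -0.5, -0.0]
width: 0.0002
grasp_force: 0.0
```

Call:
carry_out --rows '[[[0.015, 0, 0], [0, 0, 0]], [[0, 0, -0.042], [0, 0, 0]], [[0, 0, -0.042], [0, 0, 0]], [[0.04, 0, 0], [0, 0, 0]], [[0.04, 0, 0], [0, 0, 0]], [[0.04, 0, 0], [0, 0, 0]], [[0, 0, 0], [0, 0, 0]]]'

```text
clock: 12.2
eef_pos: [0.4239, 0.0086, 0.0978]
tool_rot: [[-0.939, -0.344, -0.005], [-0.344, 0.939, 0.001], [0.004, 0.003, -1.0]]
wrist_force: [0.4, 0.4, -0.3]
width: 0.0002
grasp_force: 0.0
```

```bash
python3 - <<'E'
from h import *
f=grab_frame("top"); fit(f); save(f,"t4.png",(208,130,368,250),4); go()
E
```

```text
size [ 67. 277.] plain w [0.6092 0.0505] b [-0.0599 -0.0009] red w [0.5103 0.3125] b [-0.1782  0.2529] th bay 0.436 yaw u 1.932
t 12.25 tcp [0.4269 0.0085 0.0989] yawy 1.9224 F [-0.3 -0.9  0.1]
```

View pics/t4.png

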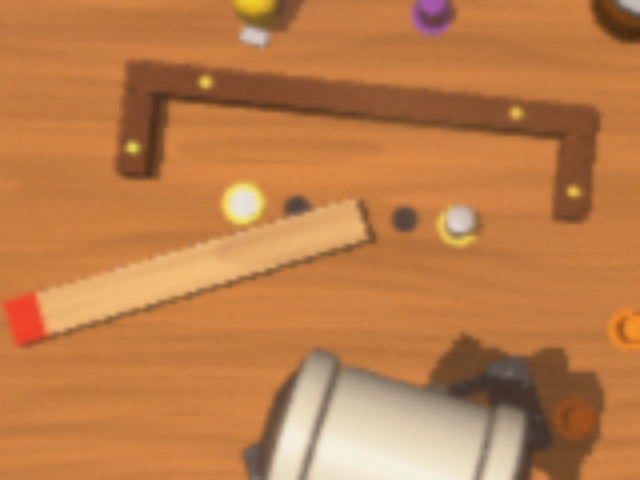

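```bash
python3 - <<'E'
from h import *
f=grab_frame("top"); g=lambda x,y:w(f,(208+x/4-.4,130+y/4-.4),.03)[:2]
a,b,c,d=g(360,199),g(371,240),g(3,302),g(21,345)
P=(a+b)/2;Rd=(c+d)/2;L=Rd-P;print(np.hypot(*L)); u=L/np.hypot(*L);C=(P+Rd)/2;P=C-.14*u;Rd=C+.14*u
th=np.arctan2(-u[0],u[1]);t=th-yb;print("P",w2b(P),"R",w2b(Rd),"th bay",t, "yaw",th+np.pi/2)
nb=np.array([np.cos(t),np.sin(t)]);pb=w2b(P);D=np.array([-.075,-.085]);print("dog clearance",-(nb@(D-pb))-.028)
ub=np.array([-np.sin(t),np.cos(t)])
for s in (.08,.1,.12,.14): e=pb-s*ub; print(s,e,"backcorner x",e[0]+.017*np.cos(t))
T=Rd+.038*u; q=np.array(read_state()["eef_pos"]); yw=np.arctan2(np.array(read_state()["tool_rot"])[1,1],np.array(read_state()["tool_rot"])[0,1])
go([*T,.1],[*T,.014]); print("turn",-(th+np.pi/2-yw),"T",T)
E
```

```text
0.2799408915706231
P [-0.08000307 -0.01323169] R [-0.18581238  0.2460064 ] th bay 0.3875166786044237 yaw 1.8833130053993203
dog clearance -0.005511537671518976
0.08 [-0.04977184 -0.08729972] backcorner x -0.034032380268664786
0.1 [-0.04221403 -0.10581673] backcorner x -0.026474572293903934
0.12 [-0.03465622 -0.12433373] backcorner x -0.0189167643191431
0.14 [-0.02709841 -0.14285074] backcorner x -0.011358956344382252
t 12.3 tcp [0.4288 0.0083 0.0998] yawy 1.9229 F [0.5 0.2 0.5]
leg [-1.731e-01  2.923e-01 -2.000e-04]
leg [0.0001 0.     0.086 ]
turn 0.039616361316720194 T [0.49045989 0.34239709]
```

```bash
python3 - <<'E'
from h import *
P=b2w(-.080,-.0132);R=b2w(-.1858,.246);u=(R-P)/np.hypot(*(R-P));n=np.array([u[1],-u[0]]);C=(P+R)/2
T=C-.015*u-.037*n; go([*T,.1],[*T,.014],turn=.04)
E
```

```text
t 12.3 tcp [0.4288 0.0083 0.0998] yawy 1.8829 F [0.5 0.2 0.5]
leg [-1.244e-01  1.060e-01 -1.000e-04]
leg [0.0001 0.     0.086 ]
```

Call:
carry_out --rows '[[[0, 0, 0], [0, 0, 0.04]], [[-0.031, 0.0265, 0], [0, 0, 0]], [[-0.031, 0.0265, 0], [0, 0, 0]], [[-0.031, 0.0265, 0], [0, 0, 0]], [[-0.031, 0.0265, 0], [0, 0, 0]], [[0, 0, 0], [0, 0, 0]], [[0, 0, 0.03], [0, 0, 0]], [[0, 0, 0.03], [0, 0, 0]], [[0, 0, 0.025], [0, 0, 0]], [[-0.005, 0, 0], [0, 0, 0]], [[-0.005, 0, 0], [0, 0, 0]], [[-0.003, 0, 0], [0, 0, 0]]]'

```text
clock: 13.5
eef_pos: [0.5288, 0.1517, 0.0164]
tool_rot: [[-0.951, -0.308, 0.003], [-0.308, 0.951, 0.0], [-0.003, -0.001, -1.0]]
wrist_force: [0.5, -0.9, -0.8]
width: 0.0005
grasp_force: 0.4
```

Call:
carry_out --rows '[[[-0.003, 0, 0], [0, 0, 0]], [[-0.003, 0, 0], [0, 0, 0]], [[0, 0, 0], [0, 0, 0]], [[0.02, 0, 0], [0, 0, 0]], [[0, 0, -0.042], [0, 0, 0]], [[0, 0, -0.042], [0, 0, 0]], [[0.04, 0, 0], [0, 0, 0]], [[0.04, 0, 0], [0, 0, 0]], [[0.04, 0, 0], [0, 0, 0]], [[0, 0, 0], [0, 0, 0]]]'

```text
clock: 14.5
eef_pos: [0.3938, 0.1099, 0.0968]
tool_rot: [[-0.951, -0.308, -0.004], [-0.308, 0.951, -0.0], [0.004, 0.001, -1.0]]
wrist_force: [-0.8, 0.6, 0.0]
width: 0.0005
grasp_force: 0.0
```

```bash
python3 - <<'E'
from h import *
f=grab_frame("top"); save(f,"t5.png",(208,130,368,250),4); go()
E
```

```text
t 14.55 tcp [0.3972 0.1101 0.0982] yawy 1.8833 F [ 0.7  0.1 -0.2]
```

View pics/t5.png

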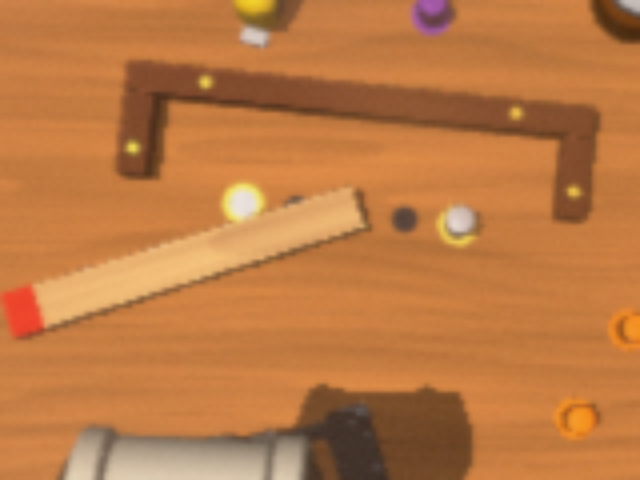

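```bash
python3 - <<'E'
from h import *
f=grab_frame("top"); g=lambda x,y:w(f,(208+x/4-.4,130+y/4-.4),.03)[:2]
a,b,c,d=g(357,187),g(368,227),g(1,294),g(19,337)
P=(a+b)/2;Rd=(c+d)/2;L=Rd-P;print(np.hypot(*L)); u=L/np.hypot(*L);C=(P+Rd)/2;P=C-.14*u;Rd=C+.14*u
th=np.arctan2(-u[0],u[1]);t=th-yb;print("P",w2b(P),"R",w2b(Rd),"th bay",t, "yaw",th+np.pi/2)
nb=np.array([np.cos(t),np.sin(t)]);pb=w2b(P);D=np.array([-.075,-.085]);print("dog clearance",-(nb@(D-pb))-.028)
ub=np.array([-np.sin(t),np.cos(t)])
for s in (.08,.1,.12,.14): e=pb-s*ub; print(s,e,"backcorner x",e[0]+.017*np.cos(t))
T=Rd+.038*u
go([*T,.1],[*T,.014],turn=-(th+np.pi/2-1.883)); print("turn",-(th+np.pi/2-1.883),"T",T)
E
```

```text
0.28028690580852283
P [-0.07072338 -0.00981694] R [-0.17984776  0.24804324] th bay 0.4003383094481042 yaw 1.8961346362430007
dog clearance 0.005239553505212009
0.08 [-0.03954499 -0.08349127] backcorner x -0.02388918967638147
0.1 [-0.03175039 -0.10190986] backcorner x -0.016094591203298383
0.12 [-0.02395579 -0.12032844] backcorner x -0.008299992730215297
0.14 [-0.01616119 -0.13874703] backcorner x -0.0005053942571322037
t 14.6 tcp [0.3994 0.1102 0.0991] yawy 1.8967 F [ 0.6 -0.1  0.8]
leg [-0.1664  0.1904 -0.0006]
leg [0.0002 0.0001 0.086 ]
turn -0.013134636243000708 T [0.49609772 0.3438285 ]
```

Call:
carry_out --rows '[[[0, 0, -0.002], [0, 0, 0.1417]], [[0, 0, -0.002], [0, 0, 0.1417]], [[0, 0, -0.002], [0, 0, 0.1417]], [[0, 0, -0.002], [0, 0, 0.1417]], [[0, 0, -0.002], [0, 0, 0.1417]], [[0, 0, -0.002], [0, 0, 0.1417]], [[0, 0, -0.002], [0, 0, 0.1417]], [[0, 0, -0.002], [0, 0, 0.1417]], [[0, 0, -0.002], [0, 0, 0.1417]], [[0, 0, -0.002], [0, 0, 0.1417]], [[0, 0, 0], [0, 0, 0.1417]], [[0, 0, 0], [0, 0, 0]]]'

```text
clock: 15.8
eef_pos: [0.4011, 0.1104, 0.1195]
tool_rot: [[-0.319, 0.948, 0.002], [0.948, 0.319, 0.0], [-0.001, 0.002, -1.0]]
wrist_force: [-0.5, 0.5, 0.2]
width: 0.0005
grasp_force: 0.0
```

```bash
python3 - <<'E'
from h import *
Rd=b2w(-.1798,.248); th=.4003+yb; u=np.array([-np.sin(th),np.cos(th)])
T=Rd+.022*u; go([*T,.12],[*T,.014]); print(T)
E
```

```text
t 15.8 tcp [0.4011 0.1104 0.1195] yawy 0.3251 F [-0.5  0.5  0.2]
leg [ 0.1748  0.1646 -0.0002]
leg [ 1.00e-04 -2.00e-04  1.06e-01]
[0.50125697 0.3286214 ]
```

Call:
carry_out --rows '[[[0.0291, 0.0274, 0], [0, 0, 0]], [[0.0291, 0.0274, 0], [0, 0, 0]], [[0.0291, 0.0274, 0], [0, 0, 0]], [[0.0291, 0.0274, 0], [0, 0, 0]], [[0.0291, 0.0274, 0], [0, 0, 0]], [[0.0291, 0.0274, 0], [0, 0, 0]], [[0, 0, 0], [0, 0, 0]], [[0, 0, 0.035], [0, 0, 0]], [[0, 0, 0.035], [0, 0, 0]], [[0, 0, 0.034], [0, 0, 0]], [[-0.006, 0, 0], [0, 0, 0]], [[-0.006, 0, 0], [0, 0, 0]]]'

```text
clock: 17.0
eef_pos: [0.5032, 0.3164, 0.0148]
tool_rot: [[-0.321, 0.947, -0.0], [0.947, 0.321, -0.0], [0.0, -0.0, -1.0]]
wrist_force: [0.6, -0.9, 0.6]
width: 0.0005
grasp_force: 0.0
```

Call:
carry_out --rows '[[[-0.005, 0, 0], [0, 0, 0]], [[-0.005, 0, 0], [0, 0, 0]], [[-0.005, 0, 0], [0, 0, 0]], [[-0.005, 0, 0], [0, 0, 0]], [[-0.005, 0, 0], [0, 0, 0]], [[-0.005, 0, 0], [0, 0, 0]], [[-0.005, 0, 0], [0, 0, 0]], [[-0.005, 0, 0], [0, 0, 0]], [[-0.005, 0, 0], [0, 0, 0]], [[-0.005, 0, 0], [0, 0, 0]], [[-0.005, 0, 0], [0, 0, 0]], [[-0.005, 0, 0], [0, 0, 0]]]'

```text
clock: 18.2
eef_pos: [0.5222, 0.2595, 0.0145]
tool_rot: [[-0.32, 0.948, -0.0], [0.948, 0.32, -0.0], [-0.0, -0.0, -1.0]]
wrist_force: [-0.2, 2.0, 1.6]
width: 0.0006
grasp_force: 0.9
```

```bash
python3 - <<'E'
from h import *
f=grab_frame("top"); go(); s=read_state(); th=.4003+yb; u=np.array([-np.sin(th),np.cos(th)]); e=np.array(s["eef_pos"])[:2]-.010*u; print("red~",w2b(e),"plain~",w2b(e-.28*u))
rgb=f["color"].astype(int); pale=(rgb[:,:,0]>200)&(rgb[:,:,1]>155)&(rgb[:,:,2]<150)&(rgb[:,:,2]>85)
m=(pale*255).astype(np.uint8); m[:145]=0;m[240:]=0;m[:,:215]=0;m[:,350:]=0; m=cv2.morphologyEx(m,cv2.MORPH_OPEN,np.ones((5,5),np.uint8))
c=max(cv2.findContours(m,0,2)[0],key=cv2.contourArea); print(cv2.contourArea(c),cv2.boundingRect(c))
pts=np.array([w2b(w(f,p,.03)) for p in c[:,0]]); r=cv2.minAreaRect((pts*1000).astype(np.float32)); print(r, (cv2.boxPoints(r)).round(0).tolist())
E
```

```text
t 18.25 tcp [0.5224 0.2588 0.0145] yawy 0.325 F [ 0.5  0.4 -0.3]
red~ [-0.15813455  0.19105689] plain~ [-0.04902005 -0.06680746]
459.5 (268, 171, 48, 23)
((-73.16880798339844, 9.804237365722656), (34.0889778137207, 152.04937744140625), 23.55744743347168) [[-119.0, 73.0], [-58.0, -67.0], [-27.0, -53.0], [-88.0, 86.0]]
```

Call:
carry_out --rows '[[[-0.005, 0, 0], [0, 0, 0]], [[-0.005, 0, 0], [0, 0, 0]], [[-0.005, 0, 0], [0, 0, 0]], [[-0.005, 0, 0], [0, 0, 0]], [[-0.005, 0, 0], [0, 0, 0]], [[-0.005, 0, 0], [0, 0, 0]], [[-0.005, 0, 0], [0, 0, 0]], [[-0.005, 0, 0], [0, 0, 0]], [[-0.005, 0, 0], [0, 0, 0]], [[-0.005, 0, 0], [0, 0, 0]]]'

```text
clock: 19.25
eef_pos: [0.5381, 0.2121, 0.0145]
tool_rot: [[-0.32, 0.948, -0.0], [0.948, 0.32, -0.0], [-0.0, -0.0, -1.0]]
wrist_force: [-0.7, 0.7, -0.2]
width: 0.0004
grasp_force: 0.5
```

Call:
carry_out --rows '[[[-0.004, 0, 0], [0, 0, 0]], [[-0.004, 0, 0], [0, 0, 0]], [[0, 0, 0], [0, 0, 0]], [[0.015, 0, 0], [0, 0, 0]], [[0, 0, -0.04], [0, 0, 0]], [[0, 0, -0.04], [0, 0, 0]], [[0.01, -0.045, 0], [0, 0, 0]], [[0, -0.045, 0], [0, 0, 0]], [[0, -0.045, 0], [0, 0, 0]], [[0, 0, 0], [0, 0, 0]]]'

```text
clock: 20.25
eef_pos: [0.3967, 0.1852, 0.0916]
tool_rot: [[-0.321, 0.947, -0.009], [0.947, 0.321, -0.001], [0.001, -0.009, -1.0]]
wrist_force: [-0.1, -0.1, -0.3]
width: 0.0
grasp_force: 0.0
```

```bash
python3 - <<'E'
from h import *
f=grab_frame("top"); go(); save(f,"t6.png",(208,130,368,250),4)
E
```

```text
t 20.3 tcp [0.401  0.1859 0.0934] yawy 0.3262 F [ 0.  -0.1 -0. ]
```

View pics/t6.png

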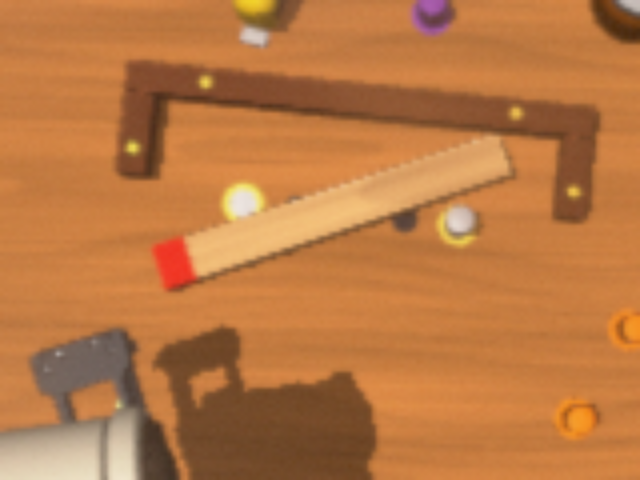

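```bash
cat >> h.py <<'E'
def pose(f,cs,o=(208,130),k=4):
    a,b,c,d=[w(f,(o[0]+x/k-.4,o[1]+y/k-.4),.03)[:2] for x,y in cs]
    P=(a+b)/2;Rd=(c+d)/2;L=Rd-P; u=L/np.hypot(*L);C=(P+Rd)/2;P=C-.14*u;Rd=C+.14*u
    th=np.arctan2(-u[0],u[1]); print("len",np.hypot(*L).round(4),"plain",w2b(P).round(4),"red",w2b(Rd).round(4),"th",round(th-yb,3),"yaw",round(th+np.pi/2,3))
    return C,u,np.array([u[1],-u[0]])
E
python3 - <<'E'
from h import *
f=grab_frame("top"); C,u,n=pose(f,[(500,136),(512,177),(153,245),(171,290)])
T=C+.11*u-.045*n; print(T,w2b(T)); go([*T,.095],[*T,.014])
# end-on push start
T=C+.164*u; print(T); go([*T,.095],[*T,.014])
E
```

```text
len 0.2767 plain [-0.0201 -0.1173] red [-0.1328  0.139 ] th 0.414 yaw 1.91
[0.51456308 0.15231558] [-0.16189403  0.0934476 ]
t 20.35 tcp [0.4039 0.1862 0.0947] yawy 0.326 F [ 1.2 -0.4 -0.2]
leg [-0.0675  0.094  -0.0002]
leg [ 0.     -0.0001  0.081 ]
[0.53904301 0.21820741]
t 20.35 tcp [0.4039 0.1862 0.0947] yawy 0.326 F [ 1.2 -0.4 -0.2]
leg [-0.0129  0.1383 -0.0002]
leg [ 0.     -0.0001  0.081 ]
```

Call:
carry_out --rows '[[[-0.0225, 0.0313, 0], [0, 0, 0]], [[-0.0225, 0.0313, 0], [0, 0, 0]], [[-0.0225, 0.0313, 0], [0, 0, 0]], [[0, 0, 0], [0, 0, 0]], [[0, 0, 0.04], [0, 0, 0]], [[0, 0, 0.04], [0, 0, 0]], [[0, 0.005, 0], [0, 0, 0]], [[0, 0.005, 0], [0, 0, 0]], [[0, 0.005, 0], [0, 0, 0.023]], [[0, 0.005, 0], [0, 0, 0.023]], [[0, 0.005, 0], [0, 0, 0.023]], [[0, 0.005, 0], [0, 0, 0.023]]]'

```text
clock: 21.55
eef_pos: [0.5449, 0.1608, 0.0156]
tool_rot: [[-0.229, 0.973, 0.002], [0.973, 0.229, 0.0], [-0.0, 0.002, -1.0]]
wrist_force: [-1.4, 0.4, 2.0]
width: 0.0003
grasp_force: 0.5
```

Call:
carry_out --rows '[[[0, 0.005, 0], [0, 0, 0.023]], [[0, 0.005, 0], [0, 0, 0.023]], [[0, 0.005, 0], [0, 0, 0.023]], [[0, 0, 0], [0, 0, 0]], [[0, -0.02, 0], [0, 0, 0]], [[0, 0, -0.04], [0, 0, 0]], [[0, 0, -0.04], [0, 0, 0]], [[0, -0.045, 0], [0, 0, 0]], [[0, -0.045, 0], [0, 0, 0]], [[0, -0.03, 0], [0, 0, 0]], [[0, 0, 0], [0, 0, 0]]]'

```text
clock: 22.65
eef_pos: [0.4165, 0.1406, 0.0934]
tool_rot: [[-0.164, 0.986, -0.003], [0.986, 0.164, -0.0], [0.0, -0.003, -1.0]]
wrist_force: [0.5, 0.6, 0.4]
width: 0.0004
grasp_force: 0.0
```

```bash
cat >> h.py <<'E'
def auto(f):
    rgb=f["color"].astype(int); R,G,B=rgb[:,:,0],rgb[:,:,1],rgb[:,:,2]
    m=(((R>200)&(G>155)&(B<150)&(B>85)|((R>200)&(G<120)&(B<80)))*255).astype(np.uint8); m[:145]=0;m[240:]=0;m[:,:205]=0;m[:,:,]=m; m[:,350:]=0
    m=cv2.morphologyEx(m,cv2.MORPH_CLOSE,np.ones((3,3),np.uint8)); m=cv2.morphologyEx(m,cv2.MORPH_OPEN,np.ones((6,6),np.uint8))
    c=max(cv2.findContours(m,0,2)[0],key=cv2.contourArea); pts=np.array([w2b(w(f,p,.03)) for p in c[:,0]])
    r=cv2.minAreaRect((pts*1000).astype(np.float32)); print("ctr",np.round(r[0],0),"size",np.round(r[1],0),"ang",round(r[2],1),cv2.boxPoints(r).round(0).tolist())
E
python3 - <<'E'
from h import *
f=grab_frame("top"); go(); auto(f)
for n in ["batten_end_red","batten_end_plain"]:
    for r in place_of(n,f)[:2]: print(n,round(r["score"],2),w2b(w(f,r["point"],.015)).round(4))
E
```

```text
t 22.7 tcp [0.4193 0.1407 0.0944] yawy 0.1643 F [0.6 0.5 0.2]
ctr [-65.  13.] size [ 36. 278.] ang 13.8 [[-116.0, 144.0], [-50.0, -126.0], [-14.0, -117.0], [-81.0, 152.0]]
batten_end_red 0.94 [-0.0883  0.1491]
batten_end_plain 0.86 [-0.0161 -0.1144]
batten_end_plain 0.26 [-0.0696 -0.1615]
```

```bash
python3 - <<'E'
from h import *
th=.241+yb; u=np.array([-np.sin(th),np.cos(th)]); C=b2w(-.065,.013)
T=C+.164*u; go([*T,.095],[*T,.014])
E
```

```text
t 22.8 tcp [0.4218 0.1408 0.0952] yawy 0.1641 F [-0.7  0.3  1. ]
leg [0.0591 0.1682 0.0006]
leg [ 0.     -0.0002  0.081 ]
```

Call:
carry_out --rows '[[[0.02, 0.042, 0], [0, 0, 0]], [[0.02, 0.042, 0], [0, 0, 0]], [[0.019, 0.042, 0], [0, 0, 0]], [[0, 0.042, 0], [0, 0, 0]], [[0, 0, 0], [0, 0, 0]], [[0, 0, 0.04], [0, 0, 0]], [[0, 0, 0.04], [0, 0, 0]], [[-0.005, 0, 0], [0, 0, 0]], [[-0.005, 0, 0], [0, 0, 0]], [[-0.004, 0, 0], [0, 0, 0]], [[-0.004, 0, 0], [0, 0, 0]], [[-0.004, 0, 0], [0, 0, 0]]]'

```text
clock: 24.0
eef_pos: [0.5819, 0.205, 0.017]
tool_rot: [[-0.163, 0.987, 0.004], [0.987, 0.163, 0.001], [0.001, 0.004, -1.0]]
wrist_force: [-0.4, 2.1, 0.8]
width: 0.0002
grasp_force: 1.0
```

Call:
carry_out --rows '[[[-0.004, 0, 0], [0, 0, 0]], [[-0.004, 0, 0], [0, 0, 0]], [[-0.004, 0, 0], [0, 0, 0]], [[0, 0, 0], [0, 0, 0]], [[0.015, 0, 0], [0, 0, 0]], [[0, 0, -0.04], [0, 0, 0]], [[0, 0, -0.04], [0, 0, 0]], [[-0.02, -0.042, 0], [0, 0, 0]], [[-0.02, -0.042, 0], [0, 0, 0]], [[-0.02, -0.042, 0], [0, 0, 0]], [[0, -0.042, 0], [0, 0, 0]], [[0, 0, 0], [0, 0, 0]]]'

```text
clock: 25.2
eef_pos: [0.4166, 0.1212, 0.0917]
tool_rot: [[-0.164, 0.986, -0.008], [0.987, 0.164, -0.0], [0.001, -0.008, -1.0]]
wrist_force: [-0.6, 0.8, -0.9]
width: 0.0002
grasp_force: 0.0
```

```bash
python3 - <<'E'
from h import *
f=grab_frame("top"); auto(f)
th=.241+yb; u=np.array([-np.sin(th),np.cos(th)]); n=np.array([u[1],-u[0]]); C=b2w(-.060,-.008)
T=C+.115*u-.045*n; print(w2b(T)); go([*T,.095],[*T,.014])
E
```

```text
ctr [-60.  -7.] size [ 35. 279.] ang 14.7 [[-112.0, 124.0], [-42.0, -146.0], [-8.0, -137.0], [-79.0, 133.0]]
[-0.13114698  0.09293615]
t 25.25 tcp [0.4206 0.1215 0.0934] yawy 0.1644 F [-0.2  0.1  0.5]
leg [ 0.0073  0.1275 -0.002 ]
leg [-0.      0.0002  0.081 ]
```

Call:
carry_out --rows '[[[0.0025, 0.042, 0], [0, 0, 0]], [[0.0025, 0.042, 0], [0, 0, 0]], [[0.0025, 0.042, 0], [0, 0, 0]], [[0, 0, 0], [0, 0, 0]], [[0, 0, 0.04], [0, 0, 0]], [[0, 0, 0.039], [0, 0, 0]], [[0, 0.005, 0], [0, 0, 0]], [[0, 0.005, 0], [0, 0, 0]], [[0, 0.005, 0], [0, 0, 0.018]], [[0, 0.005, 0], [0, 0, 0.018]], [[0, 0.005, 0], [0, 0, 0.018]], [[0, 0.005, 0], [0, 0, 0.018]]]'

```text
clock: 26.45
eef_pos: [0.5776, 0.1536, 0.0167]
tool_rot: [[-0.091, 0.996, 0.002], [0.996, 0.091, 0.0], [-0.0, 0.002, -1.0]]
wrist_force: [-1.1, 0.1, -0.6]
width: 0.0002
grasp_force: 0.5
```

Call:
carry_out --rows '[[[0, 0.005, 0], [0, 0, 0.018]], [[0, 0.005, 0], [0, 0, 0.018]], [[0, 0.005, 0], [0, 0, 0.018]], [[0, 0.005, 0], [0, 0, 0.018]], [[0, 0.005, 0], [0, 0, 0.018]], [[0, 0.005, 0], [0, 0, 0.018]], [[0, 0.004, 0], [0, 0, 0.018]], [[0, 0, 0], [0, 0, 0]]]'

```text
clock: 27.25
eef_pos: [0.6111, 0.1546, 0.0156]
tool_rot: [[0.034, 0.999, 0.001], [0.999, -0.034, -0.0], [-0.0, 0.001, -1.0]]
wrist_force: [0.0, 0.6, -0.7]
width: 0.0006
grasp_force: 0.0
```

```bash
python3 - <<'E'
from h import *
f=grab_frame("top"); auto(f); print(w2b(read_state()["eef_pos"]));go()
E
```

```text
ctr [-35. -91.] size [ 31. 114.] ang 2.9 [[-54.0, -34.0], [-48.0, -149.0], [-17.0, -147.0], [-23.0, -33.0]]
[-0.06606673  0.10296142]
t 27.3 tcp [0.6108 0.1546 0.0156] yawy -0.0339 F [-1.1  0.1  0.2]
```

Call:
carry_out --rows '[[[0, 0.003, 0], [0, 0, 0.014]], [[0, 0.003, 0], [0, 0, 0.014]], [[0, 0.003, 0], [0, 0, 0.014]], [[0, 0.003, 0], [0, 0, 0]], [[0, 0.002, 0], [0, 0, 0]], [[0, 0, 0], [0, 0, 0]]]'

```text
clock: 27.9
eef_pos: [0.6248, 0.1539, 0.0156]
tool_rot: [[0.076, 0.997, 0.0], [0.997, -0.076, -0.0], [-0.0, 0.0, -1.0]]
wrist_force: [-1.0, -0.4, 0.1]
width: 0.0005
grasp_force: 0.0
```

Call:
carry_out --rows '[[[0, 0.002, 0], [0, 0, 0]], [[0, 0, 0], [0, 0, 0]]]'

```text
clock: 28.1
eef_pos: [0.6265, 0.1538, 0.0156]
tool_rot: [[0.076, 0.997, 0.0], [0.997, -0.076, 0.0], [0.0, 0.0, -1.0]]
wrist_force: [0.6, 0.1, -0.5]
width: 0.0004
grasp_force: 0.1
```

```bash
python3 - <<'E'
from h import *
f=grab_frame("top"); auto(f); print(w2b(read_state()["eef_pos"]));go()
E
```

```text
ctr [-36. -92.] size [115.  32.] ang 86.2 [[-55.0, -148.0], [-24.0, -150.0], [-16.0, -35.0], [-48.0, -33.0]]
[-0.05037443  0.10331381]
t 28.15 tcp [0.6265 0.1538 0.0157] yawy -0.0756 F [-0.8  0.5  0.2]
```

Call:
carry_out --rows '[[[0, -0.03, 0], [0, 0, 0]], [[0, -0.015, 0], [0, 0, 0]], [[-0.04, 0, 0], [0, 0, 0]], [[-0.04, 0, 0], [0, 0, 0]], [[-0.04, 0, 0], [0, 0, 0]], [[-0.037, 0, 0], [0, 0, 0]], [[0, 0, 0], [0, 0, 0]], [[0, 0.01, 0], [0, 0, 0]], [[0, 0.01, 0], [0, 0, 0]], [[0, 0.005, 0], [0, 0, 0]], [[0, 0.004, 0], [0, 0, 0]], [[0, 0, 0], [0, 0, 0]]]'

```text
clock: 29.35
eef_pos: [0.5992, -0.0009, 0.0156]
tool_rot: [[0.075, 0.997, 0.0], [0.997, -0.075, -0.0], [-0.0, 0.0, -1.0]]
wrist_force: [-0.7, 0.3, -0.9]
width: 0.0002
grasp_force: 0.0
```

Call:
carry_out --rows '[[[0, 0.003, 0], [0, 0, 0]], [[0, 0.003, 0], [0, 0, 0]], [[0, 0.003, 0], [0, 0, 0]], [[0, 0.003, 0], [0, 0, 0]], [[0, 0.002, 0], [0, 0, 0]], [[0, 0, 0], [0, 0, 0]]]'

```text
clock: 29.95
eef_pos: [0.6128, -0.0027, 0.0156]
tool_rot: [[0.076, 0.997, 0.0], [0.997, -0.076, -0.0], [-0.0, 0.0, -1.0]]
wrist_force: [0.1, -0.1, -0.3]
width: 0.0003
grasp_force: 0.0
```

```bash
python3 - <<'E'
from h import *
f=grab_frame("top"); auto(f); print(w2b(read_state()["eef_pos"]));go()
E
```

```text
ctr [-21.  85.] size [89. 33.] ang 89.4 [[-38.0, 41.0], [-5.0, 40.0], [-4.0, 130.0], [-37.0, 130.0]]
[-0.05236229 -0.0537534 ]
t 30.0 tcp [ 0.6128 -0.0027  0.0156] yawy -0.0759 F [ 0.2 -0.6  0. ]
```

Call:
carry_out --rows '[[[0, 0.001, 0], [0, 0, 0]], [[0, 0.001, 0], [0, 0, 0]], [[0, 0, 0], [0, 0, 0]]]'

```text
clock: 30.3
eef_pos: [0.6145, -0.0028, 0.0156]
tool_rot: [[0.076, 0.997, -0.0], [0.997, -0.076, 0.0], [-0.0, -0.0, -1.0]]
wrist_force: [-0.9, 0.6, -0.8]
width: 0.0006
grasp_force: 0.4
```

Call:
carry_out --rows '[[[0, 0.001, 0], [0, 0, 0]], [[0, 0, 0], [0, 0, 0]]]'

```text
clock: 30.5
eef_pos: [0.6156, -0.0028, 0.0156]
tool_rot: [[0.076, 0.997, 0.0], [0.997, -0.076, -0.0], [-0.0, 0.0, -1.0]]
wrist_force: [-0.6, -0.3, 1.4]
width: 0.0005
grasp_force: 0.4
```

Call:
carry_out --rows '[[[0, 0.001, 0], [0, 0, 0]], [[0, 0.001, 0], [0, 0, 0]]]'

```text
clock: 30.7
eef_pos: [0.6175, -0.0029, 0.0156]
tool_rot: [[0.076, 0.997, -0.0], [0.997, -0.076, 0.0], [0.0, -0.0, -1.0]]
wrist_force: [-1.6, -0.0, -0.1]
width: 0.0002
grasp_force: 0.7
```

Call:
carry_out --rows '[[[0, 0.001, 0], [0, 0, 0]], [[0, 0, 0], [0, 0, 0]]]'

```text
clock: 30.9
eef_pos: [0.6187, -0.0031, 0.0156]
tool_rot: [[0.076, 0.997, 0.0], [0.997, -0.076, -0.0], [0.0, 0.0, -1.0]]
wrist_force: [-1.1, -1.1, 0.5]
width: 0.0004
grasp_force: 0.3
```

```bash
python3 - <<'E'
from h import *
f=grab_frame("top"); auto(f); print(w2b(read_state()["eef_pos"]));go()
E
```

```text
ctr [-19.  85.] size [32. 88.] ang 0.6 [[-36.0, 129.0], [-35.0, 41.0], [-3.0, 41.0], [-4.0, 130.0]]
[-0.04639025 -0.05370149]
t 30.95 tcp [ 0.6187 -0.0031  0.0156] yawy -0.0757 F [-1.   0.4  0.1]
```

Call:
carry_out --rows '[[[0, 0.001, 0], [0, 0, 0]], [[0, 0.001, 0], [0, 0, 0]], [[0, 0, 0], [0, 0, 0]]]'

```text
clock: 31.25
eef_pos: [0.6191, -0.0031, 0.0155]
tool_rot: [[0.075, 0.997, -0.004], [0.997, -0.075, 0.0], [-0.0, -0.004, -1.0]]
wrist_force: [-7.1, -0.6, 5.6]
width: 0.0008
grasp_force: 3.7
```

Call:
carry_out --rows '[[[0, 0.001, 0], [0, 0, 0]], [[0, 0, 0], [0, 0, 0]]]'

```text
clock: 31.45
eef_pos: [0.6191, -0.0031, 0.0156]
tool_rot: [[0.075, 0.997, -0.006], [0.997, -0.075, 0.0], [-0.0, -0.006, -1.0]]
wrist_force: [-9.8, -0.8, 8.3]
width: 0.0004
grasp_force: 5.6
```

```bash
python3 - <<'E'
from h import *
f=grab_frame("top"); auto(f); print(w2b(read_state()["eef_pos"]));go()
E
```

```text
ctr [-19.  85.] size [32. 88.] ang 0.6 [[-36.0, 129.0], [-35.0, 41.0], [-3.0, 41.0], [-4.0, 130.0]]
[-0.04600232 -0.05368623]
t 31.5 tcp [ 0.6191 -0.0031  0.0156] yawy -0.0752 F [-10.5  -0.8   8.5]
```

Call:
carry_out --rows '[[[0, -0.02, 0], [0, 0, 0]], [[0, -0.01, 0], [0, 0, 0]], [[0.04, 0, 0], [0, 0, 0]], [[0.04, 0, 0], [0, 0, 0]], [[0.04, 0, 0], [0, 0, 0]], [[0.03, 0, 0], [0, 0, 0]], [[0, 0, 0], [0, 0, 0]], [[0, 0.01, 0], [0, 0, 0]], [[0, 0.007, 0], [0, 0, 0]], [[0, 0.004, 0], [0, 0, 0]], [[0, 0.003, 0], [0, 0, 0]], [[0, 0, 0], [0, 0, 0]]]'

```text
clock: 32.7
eef_pos: [0.6274, 0.1459, 0.0156]
tool_rot: [[0.077, 0.997, 0.0], [0.997, -0.077, -0.0], [-0.0, 0.0, -1.0]]
wrist_force: [0.2, -0.0, 0.1]
width: 0.0005
grasp_force: 0.0
```

Call:
carry_out --rows '[[[0, 0.002, 0], [0, 0, 0]], [[0, 0.002, 0], [0, 0, 0]], [[0, 0, 0], [0, 0, 0]]]'

```text
clock: 33.0
eef_pos: [0.6304, 0.1464, 0.0155]
tool_rot: [[0.076, 0.997, -0.001], [0.997, -0.076, -0.0], [-0.0, -0.001, -1.0]]
wrist_force: [-1.7, -1.4, 1.4]
width: 0.0003
grasp_force: 0.8
```

```bash
python3 - <<'E'
from h import *
print(w2b(read_state()["eef_pos"]));go()
E
```

```text
[-0.04591698  0.09620117]
t 33.0 tcp [0.6304 0.1464 0.0155] yawy -0.0757 F [-1.7 -1.4  1.4]
```

Both ends meet the rail at the same depth. I'll press slightly more, then back off and check.

Call:
carry_out --rows '[[[0, 0.002, 0], [0, 0, 0]], [[0, 0, 0], [0, 0, 0]], [[0, -0.02, 0], [0, 0, 0]], [[0, -0.03, 0], [0, 0, 0]], [[0, -0.02, -0.04], [0, 0, 0]], [[0, -0.02, -0.04], [0, 0, 0]], [[0, -0.045, -0.02], [0, 0, 0]], [[0, -0.045, 0], [0, 0, 0]], [[0, -0.03, 0], [0, 0, 0]], [[0, 0, 0], [0, 0, 0]]]'

```text
clock: 34.0
eef_pos: [0.42, 0.1627, 0.115]
tool_rot: [[0.074, 0.997, -0.002], [0.997, -0.074, 0.0], [-0.0, -0.002, -1.0]]
wrist_force: [0.8, 0.0, 0.1]
width: 0.0006
grasp_force: 0.0
```

```bash
python3 - <<'E'
from h import *
f=grab_frame("top"); auto(f); go(); save(f,"t7.png",(208,130,368,250),4)
E
```

```text
ctr [-19.  -9.] size [ 32. 277.] ang 0.0 [[-35.0, 130.0], [-35.0, -147.0], [-3.0, -147.0], [-3.0, 130.0]]
t 34.05 tcp [0.4226 0.1625 0.1157] yawy -0.0747 F [0.7 0.2 0. ]
```

View pics/t7.png

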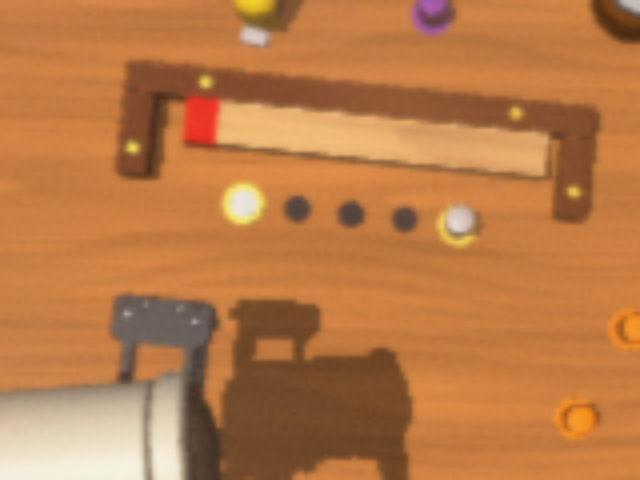

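The batten lies flat against the rail, with its red end at crop pixel (200,120) and its plain end at (548,153). It sits between the cheeks, and the hand is clear.

```bash
python3 -c "
from rig import ctrl
print(ctrl.hand_in())"
```

```text
the job is handed in; nothing more can be done
None
```

I slid the batten into the bay behind the raised dog and handed the job in at about 34 s; in the last camera check it lay flat against the back rail, between the cheeks and red end to the left, with the hand clear.

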